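Strip the slip collar and sleeve from an optical cross-bar into a catch tray

ROBOT

A 6-joint arm with a two-finger parallel gripper is mounted at the origin on the work surface. World frame = base frame: x ahead of the robot, y to its left, z up, the work surface at z = 0. Lengths are in m, angles in rad, forces in N, time in s.
With the tool pointing down it reaches from about 0.35 to 0.875 m from the base axis. Payload 4.2 kg.
Tool frame: the origin (TCP) lies midway between the tips of the shut fingers; the grasp point (between the pads) lies 19 mm behind it; z points along the fingers, y is the direction in which the jaws open and shut (so a half turn about z gives the same grasp; the last joint's range is limited). The gripper opens to 85 mm and grips with 20 to 120 N. Pads are 22 mm wide; open, the fingers measure 114 mm over their backs; the gripper's body (76 mm by 85 mm) begins 54 mm behind the grasp point. The pads swing forward as they close: fully open they stand 13 mm farther back than shut.
Start: joints at [-1.048, 0.385, 0.008, 0, -1.194, -0.259], TCP at [0.163, -0.603, 0.231] pointing down, gripper open.
Joint ranges: [-3.14, 3.14], [-1.21, 2.06], [-1.07, 1.41], [-3.16, 2.05], [-2.99, -0.16], [-3.1, 3.1]. Speed limits (rad/s): [2.79, 2.79, 3.14, 3.14, 3.14, 3.14].

INTERFACE

Orientations are given as [roll, pitch, yaw] about the fixed x, y, z axes, in that order (R = Rz(yaw) Ry(pitch) Rx(roll)).
In Python, from workcell import r, optics, spotter gives the robot as it stands.
- The arm moves only by the tool jog_arm, never from a script. Its arguments are lists of equal length, an entry for each row: "twist": the turn, a rotation vector about the tool's x, y, z in units of 5 degrees (1.0 is 5 degrees), a list of three; "linear": the shift along the tool's x, y, z in m, a list of three; "jaw": the opening, from 0 (shut) to 1 (fully open). In form: {"twist": [[ax, ay, az], ...], "linear": [[x, y, z], ...], "jaw": [jaw, ...]}. A call has 1 to 5 rows; each row shifts and turns the commanded pose from where the row before left it, along the tool's axes as they then stand; what a row does not reach is not made up. A row lasts 1/12 s, in which the tool goes at most 41.7 mm and 7.16 degrees, less where a joint would pass 70% of its speed; a pose out of reach is approached as far as the arm can. A call is refused whole if a number of a shift passes 0.0417 or a number of a turn 1, either way. A call with a gripper value outside its range is refused whole. The fingers move at their own pace and stop on an object; "squeeze" is the grip in N (left out, the last holds). Time passes only in rows, so rows that do not move let the fingers close. It gives the time, the measured TCP pose, the force and the opening at its end, in the units of the state.
- r.observe(): the state, without advancing time (a new reading comes with each control period).
- optics.snapshot(name): name is "scene" or "side" or "wrist"; returns a dict with "frame" (480x640x3 uint8, red, green, blue), "K" (3x3 intrinsics, pixels), "k1" (the pictures are not rectified: a ray, as slopes to the right and down, at radius r is drawn at 1 + k1 r^2 times it, then the intrinsics apply), "R" (3x3) and "t" (3): a world point X has camera coordinates R X + t. Camera axes: x right, y down, z forward; pixel columns grow to the right and rows downward; lengths in m; the calibration is good to about 2 mm. A picture is of the moment at which its call begins. There is no depth.
- r.finish_job(): hands the job in, once; it reports no verdict.
Trained networks look in a picture, given as the dict that the camera call returned (one of the last four; its "shot" number tells which), for a name from the list of things; names that differ only in an ending like _2 or _b are one class to them, and where a whole thing is asked for, a point or a joint stands for the part that bears it (a point fixed in the world has none). Each returns a list of dicts, best first, with "p" (0 to 1); they miss things now and then, are a little off and sometimes report something else, mostly with a low value. They report only what shows in the picture. A call takes as long as a camera call. They do not tell look-alikes from the thing itself.
- spotter.recognise(name, picture): "bbox" ([left, top, right, bottom] in pixels, round what is visible of it).
- spotter.trace(name, picture): "mask" (480x640 bool, what is visible of it) and "bbox" ([left, top, right, bottom] in pixels, round what is visible of it).
The state is a dict: "t": time; "joint_pos": joint angles; "qd": joint speeds; "tau": joint torques, N m; "tcp_pos": TCP position; "tcp_rot": TCP orientation; "contact_force": force on the tool from outside, world axes, zero at the start; "moment": the same for the moment, N m; "finger_gap": finger opening in m.
Only numpy, scipy, OpenCV 4.12 (cv2) and the standard library are available. Lean on these libraries where they do the work, as an engineer would, in place of code of your own. Each camera call takes 0.05 s, during which the arm holds its last target.

TASK

Both slip parts on the horizontal cross-bar, the wide collar and the long sleeve, have been loosened and are to come off the bar. Stand the foam-lined catch tray on the table under the free end of the bar, then slide both parts along the bar and off that end so that they drop into the tray, without lifting them above the bar or letting either fall on the table. Leave everything else on the table where it is.

Things in the scene. Friction and masses are not known exactly. Their poses are not given: they have to be found in the camera images.
- crossbar: Fixed stand: foot, post and black clamp block (28 x 28 mm about the post, 63 to 97 mm high, post top 104 mm, two screw heads reaching 32 mm from the post axis to +y and -x) hold a level bright round bar, diameter 12.7 mm, axis 80 mm above the table. Origin: on the table under the post; x along the bar to its free end 200 mm away. At least 45 mm of bar is bare between the clamp and the inner part.
- bar_tip (a point): Centre of the free end face of the bar, 80 mm above the table; axes as crossbar.
- collar_c (a point): Centre of the collar: loose steel ring on the bar, outer diameter 38, bore 14.7, length along the bar 14 mm, about 75 g; x axis = bore axis. Hangs 1 mm low; slides freely if pushed evenly on both sides of its face (a fingertip each side of the bar), may bind if pushed on one side only. It may be the inner or the outer of the two parts.
- sleeve_c (a point): Centre of the sleeve: loose aluminium tube on the bar, outer diameter 30, bore 14.7, length along the bar 45 mm, about 55 g; x axis = bore axis. Slides like the collar. Pushing the inner part pushes the outer one ahead of it.
- tray_in (a point): Centre of the top of the tray's grey foam bed, 22 mm above the tray's underside. The tray is loose, black, about 220 g, 130 mm (its x) by 90 mm (its y) outside, 120 x 80 mm inside, rim 35 mm high. z up.
- tray_grip (a point): Pinch point of the tray's finger grip, 40 mm above the table: an upright black fin outside the tray's +x end, 10 mm thick (tray y), reaching from 65 to 97 mm from the tray's centre (tray x; this point at 82 mm), top 52 mm above the table. Axes as tray_in. The tray can be lifted or dragged by it.
- iris: Fixed equipment: iris on a black and steel post, 44 mm wide, 116 mm high; stands about 90 mm to the +y side of the bar. Origin at its foot.
- detector: Fixed equipment: black photodiode head on a steel pedestal, 34 mm wide, 70 mm high; stands beyond the free end, about 90 mm to the -y side of the bar's line. Origin at its foot.
- lens_tube_c (a point): Bystander, loose: black upright tube, 31 mm diameter, 46 mm high; its centre.
- short_post_c (a point): Bystander, loose: upright steel post, 13 mm diameter with a 19 mm foot, 50 mm high; its centre.
- cube_mount_c (a point): Bystander, loose: black 40 mm cube with glass windows; its centre.
- lens_case_c (a point): Bystander, loose: white flat round case, 52 mm diameter, 17 mm high; its centre.
- hex_key_c (a point): Bystander, loose: dark L-shaped hex key, 100 x 28 mm, 6 mm thick; middle of its long arm.
- fork_clamp_c (a point): Bystander, loose: flat steel fork clamp, 75 x 38 mm, 9 mm high; its centre.
- wash_bottle_c (a point): Bystander, loose: clear bottle, 58 mm diameter, 125 mm high; half-way up.
- driver_grip (a point): Bystander, loose: screwdriver with black handle, about 190 mm long, lying; middle of its handle.
- station: Fixed equipment at the left: stage stack with rotation table, 100 mm wide, on a 200 mm plate; an objective tube on a column stands over it, 0.35 m high. Origin under the rotation axis.
Not all that is in view belongs to the job. What is shaped like the part that bears sleeve_c but green or red is not meant.

How it is judged:
On the way:
1. the tray stands flat on the table under the free end of the bar while both parts are still on the bar (x of bar_tip in the frame of tray_in between -0.065 and 0.065 m and y of bar_tip in the frame of tray_in between -0.045 and 0.045 m and height (world z) of tray_in below 0.026 m and angle between tray_in's own z axis and vertical below 0.08 rad and x of each of collar_c, sleeve_c in the frame of crossbar below 0.2 m and height (world z) of each of collar_c, sleeve_c above 0.07 m), for 0.2 s.
At the end, for the whole second after the job is handed in: The collar and the sleeve both lie at rest inside the tray (centres within its inner walls and less than 50 mm above the foam), and the tray stands flat on the table (tilted less than 0.08 rad, not more than 4 mm up) (x of collar_c in the frame of tray_in between -0.058 and 0.058 m and y of collar_c in the frame of tray_in between -0.038 and 0.038 m and z of collar_c in the frame of tray_in between 0 and 0.05 m and x of sleeve_c in the frame of tray_in between -0.058 and 0.058 m and y of sleeve_c in the frame of tray_in between -0.038 and 0.038 m and z of sleeve_c in the frame of tray_in between 0 and 0.05 m and height (world z) of tray_in below 0.026 m and angle between tray_in's own z axis and vertical below 0.08 rad and linear speed of each of collar, sleeve below 0.02 m/s); the robot touches nothing.
It fails at once if the collar or the sleeve falls on the table (height (world z) of any of collar_c, sleeve_c below 0.026 m).
It fails at once if the collar or the sleeve is lifted more than 25 mm above the bar's axis (height (world z) of any of collar_c, sleeve_c above 0.105 m).
It fails at once if a bystander is moved more than 20 mm or knocked over (distance of any of lens_tube_c, short_post_c, cube_mount_c, lens_case_c, hex_key_c, fork_clamp_c, wash_bottle_c, driver_grip from where it was at the start of the episode above 0.02 m).
It also fails if it takes over 51 s, if anything falls off the work surface, if the arm or the gripper's body presses on something with over 40 N, if the wrist force passes 120 N, or if a joint passes its speed limit or range.

## Working session

There is one attempt and no reset: what is moved stays moved. The work goes in short steps, Python scripts to look and compute and a tool call to move; the robot and the scene stay as the last step left them, time stands still between calls to the robot, and variables do not carry over. Pictures are saved under pics/ and viewed, and the job is handed in when it is done.

Besides the shell and the picture viewer there is one more tool, called after ">>>" as name(argument=value, ...) on one line, values as JSON. jog_arm: Moves the arm, as the interface text tells. Its arguments: {"type":"object","properties":{"twist":{"type":"array","items":{"type":"array","items":{"type":"number"}}},"linear":{"type":"array","items":{"type":"array","items":{"type":"number"}}},"jaw":{"type":"array","items":{"type":"number"}},"squeeze":{"type":"number"}},"required":["twist","linear","jaw"]}

```bash
mkdir -p pics; ls; cat > h.py <<'E'
import numpy as np, cv2, pickle
from workcell import r, optics, spotter
def snap(n,fn=None):
    d=optics.snapshot(n)
    if fn: cv2.imwrite('pics/'+fn,d['frame'][:,:,::-1])
    pickle.dump(d,open(f'{n}.pkl','wb'))
    return d
def proj(d,X):
    X=np.atleast_2d(X); c=X@np.array(d['R']).T+d['t']; s=c[:,:2]/c[:,2:]
    s=s*(1+d['k1']*(s**2).sum(1,keepdims=True)); K=np.array(d['K'])
    return s@K[:2,:2].T+K[:2,2]
def ray(d,uv):
    K=np.array(d['K']); q=np.linalg.solve(K[:2,:2],np.array(uv,float)-K[:2,2]); s=q.copy()
    for _ in range(30): s=q/(1+d['k1']*(s@s))
    R=np.array(d['R']); v=R.T@np.array([s[0],s[1],1]); o=-R.T@np.array(d['t'])
    return o,v/np.linalg.norm(v)
def onz(d,uv,z):
    o,v=ray(d,uv); return o+v*(z-o[2])/v[2]
def tri(obs):
    A=np.zeros((3,3));b=np.zeros(3)
    for d,uv in obs:
        o,v=ray(d,uv);P=np.eye(3)-np.outer(v,v);A+=P;b+=P@o
    X=np.linalg.solve(A,b)
    return X,[float(np.linalg.norm(proj(d,X)[0]-uv)) for d,uv in obs]
E
python3 - <<'E'
from h import *
print(r.observe())
for n in ['scene','side','wrist']:
    d=snap(n,n+'0.png'); R=np.array(d['R']); print(n,-R.T@d['t'],R[2],d['K'][0][0],d['k1'])
    for o in ['crossbar','collar_c','sleeve_c','tray_in','iris','detector','hex_key_c','driver_grip','lens_tube_c','short_post_c','cube_mount_c','lens_case_c','fork_clamp_c','wash_bottle_c']:
        print(o,[(np.round(x['bbox']).tolist(),round(x['p'],2)) for x in spotter.recognise(o,d)[:3]])
print(r.observe()['t'])
E
```

```text
pics
{'t': 0.0, 'joint_pos': array([-1.04839555e+00,  3.85536932e-01,  6.59395583e-03, -5.16294041e-04,
       -1.19402069e+00, -2.58584968e-01]), 'qd': array([-0.00108803,  0.00108776, -0.00152548, -0.00187606, -0.00027017,
       -0.00031288]), 'tau': array([ 1.23381811e-03, -3.92289197e+01,  1.88403726e+01,  4.18602660e+00,
       -4.60363590e-03, -1.86178134e-06]), 'tcp_pos': array([ 0.16282822, -0.60278694,  0.23021841]), 'tcp_rot': array([ 3.13937467e+00, -9.05099041e-05, -2.87796722e+00]), 'contact_force': array([-0.23378868,  0.03479431, -0.59318583]), 'moment': array([ 0.04854212, -0.02020203, -0.02500765]), 'finger_gap': 0.0855008202867662}
scene [ 1.55344627 -0.07676292  0.89052255] [-0.78028038  0.09743346 -0.61779386] 461.0350426084965 0.04023551111241346
crossbar [([312.0, 240.0, 400.0, 276.0], 0.96), ([301.0, 274.0, 308.0, 291.0], 0.43)]
collar_c [([324.0, 243.0, 332.0, 256.0], 0.55), ([419.0, 198.0, 430.0, 215.0], 0.42)]
sleeve_c [([342.0, 244.0, 360.0, 256.0], 0.76), ([375.0, 295.0, 393.0, 310.0], 0.75), ([310.0, 230.0, 323.0, 236.0], 0.47)]
tray_in [([159.0, 241.0, 
[... 1331 characters left out ...]
89.0, 282.0, 310.0, 308.0], 0.72), ([247.0, 220.0, 267.0, 260.0], 0.38)]
lens_tube_c [([331.0, 254.0, 346.0, 278.0], 0.82)]
short_post_c []
cube_mount_c [([291.0, 283.0, 312.0, 311.0], 0.72)]
lens_case_c [([424.0, 227.0, 445.0, 240.0], 0.8)]
fork_clamp_c [([250.0, 332.0, 288.0, 360.0], 0.78), ([292.0, 284.0, 311.0, 309.0], 0.66)]
wash_bottle_c [([184.0, 237.0, 212.0, 295.0], 0.72)]
wrist [ 0.09789238 -0.62101536  0.37545237] [ 0.25403878  0.06689065 -0.9648782 ] 426.0410694899844 -0.08624593489827753
crossbar []
collar_c []
sleeve_c []
tray_in []
iris []
detector []
hex_key_c []
driver_grip []
lens_tube_c []
short_post_c []
cube_mount_c []
lens_case_c []
fork_clamp_c []
wash_bottle_c []
2.25
```

```bash
python3 - <<'E'
import cv2
a=cv2.imread('pics/scene0.png');b=cv2.imread('pics/side0.png')
cv2.imwrite('pics/s1.png',cv2.resize(a[180:330,140:450],None,fx=2.58,fy=2.58,interpolation=3))
cv2.imwrite('pics/s2.png',cv2.resize(b[170:380,170:480],None,fx=2.58,fy=2.58,interpolation=3))
E
```

```text
(no output)
```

View pics/scene0.png

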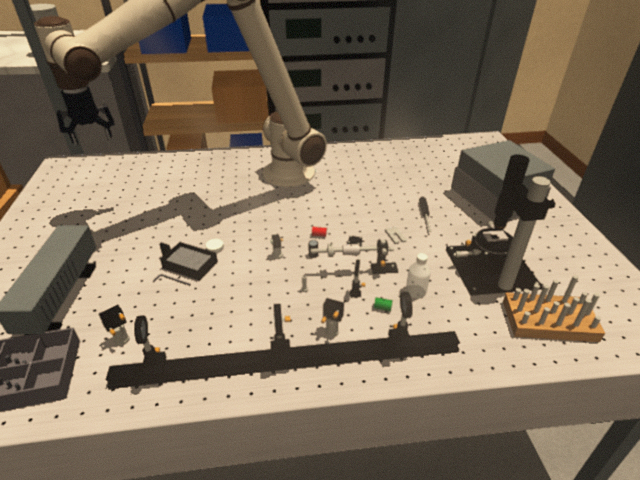

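View pics/s1.png

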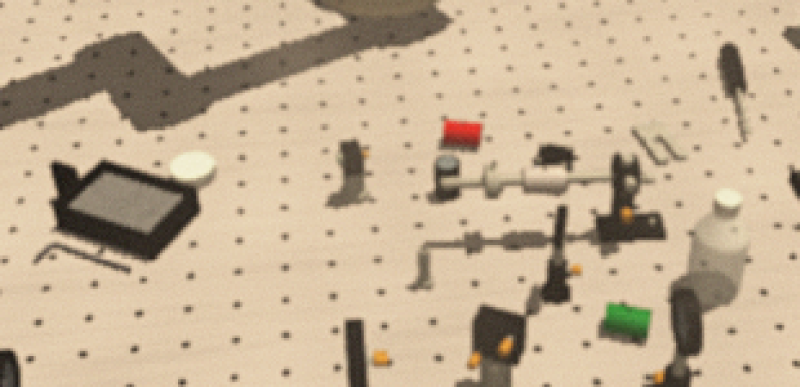

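View pics/s2.png

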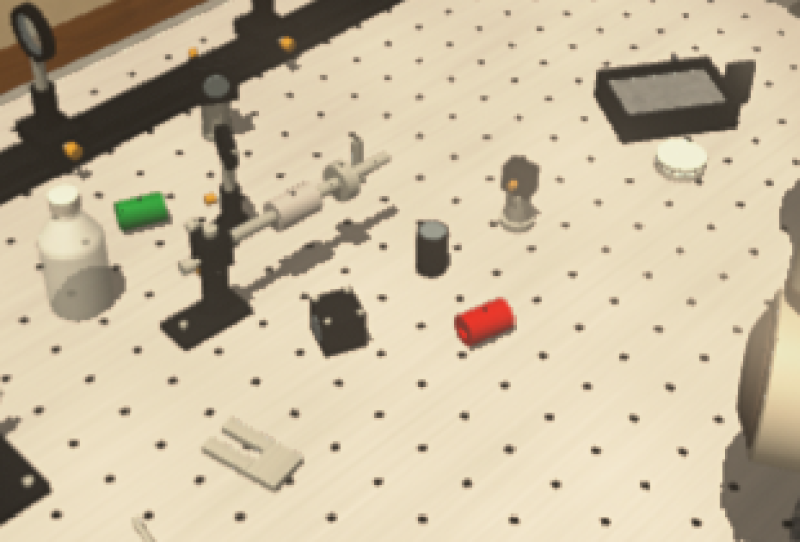

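View pics/side0.png

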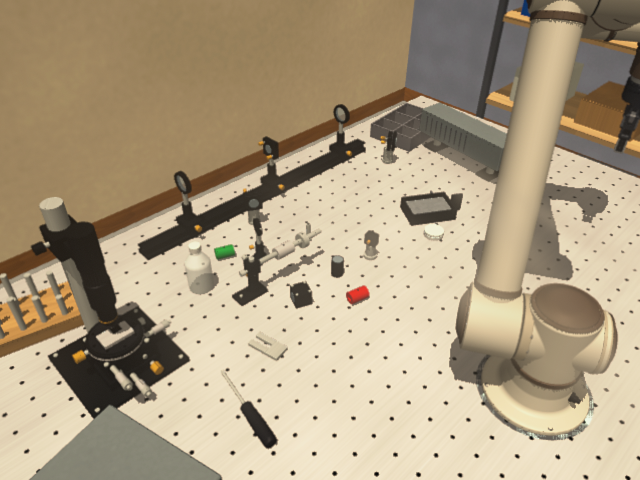

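```bash
python3 - <<'E'
import cv2
a=cv2.imread('pics/scene0.png');b=cv2.imread('pics/side0.png')
def c(im,x0,y0,w,h,f,fn):
    o=cv2.resize(im[y0:y0+h,x0:x0+w],None,fx=f,fy=f,interpolation=cv2.INTER_CUBIC)
    for i in range(0,w,10):
        cv2.putText(o,str(x0+i),(i*f,10),0,.33,(0,0,255),1); cv2.line(o,(i*f,12),(i*f,18),(0,0,255),1)
    for i in range(10,h,10):
        cv2.putText(o,str(y0+i),(0,i*f+4),0,.33,(0,0,255),1)
    cv2.imwrite('pics/'+fn,o)
c(a,290,225,115,75,7,'c1.png'); c(b,225,215,125,85,6,'c2.png')
c(a,150,230,80,60,8,'c3.png'); c(b,390,185,80,60,8,'c4.png')
E
```

```text
(no output)
```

View pics/c1.png

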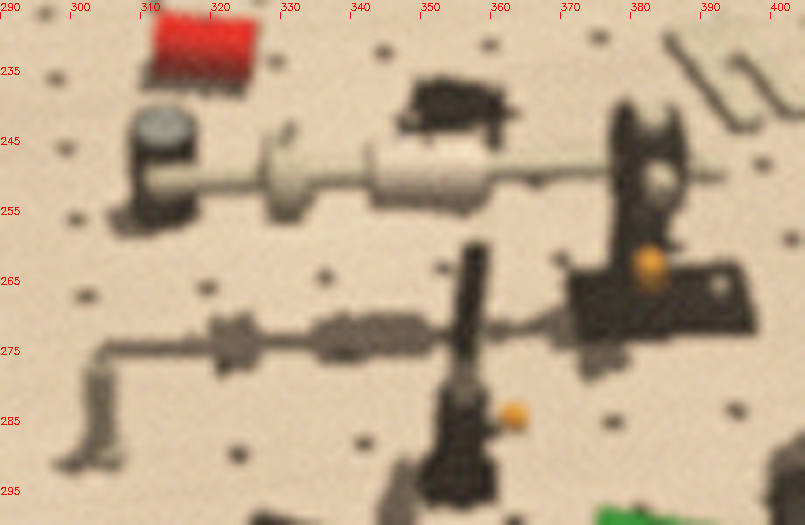

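View pics/c2.png

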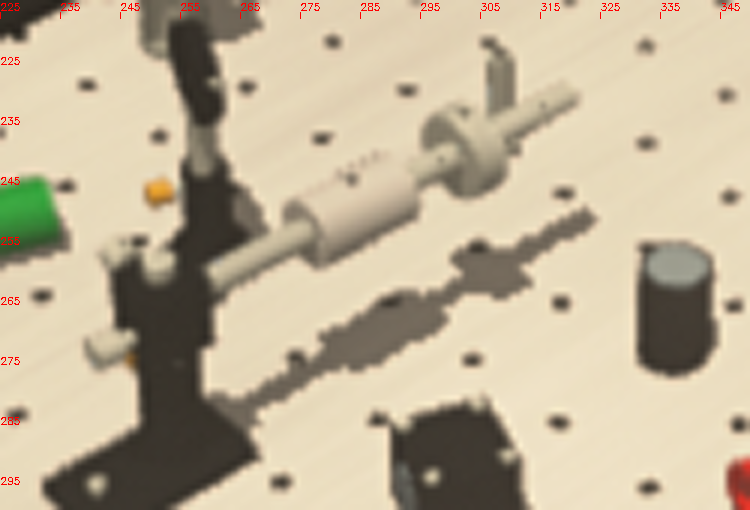

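View pics/c3.png

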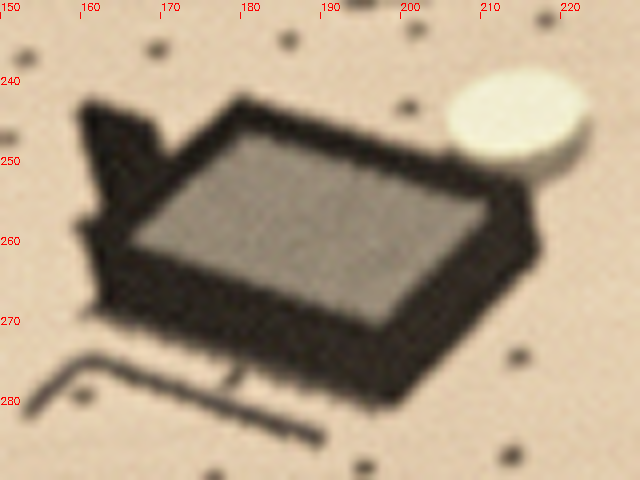

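View pics/c4.png

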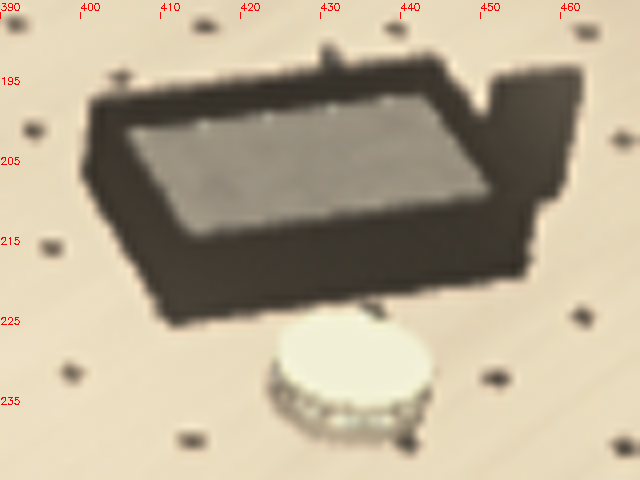

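```bash
python3 - <<'E'
from h import *
S=pickle.load(open('scene.pkl','rb'));D=pickle.load(open('side.pkl','rb'))
def p(n,s,d,z=None):
    s=np.array(s)/7+[290,225] ; d=np.array(d)/6+[225,215]
    X,e=tri([(S,s),(D,d)]); print(n,X.round(4),np.round(e,1), [] if z is None else (onz(S,s,z)[:2].round(4),onz(D,d,z)[:2].round(4)))
p('tip',(150,181),(574,95),.08)
p('clampside',(612,171),(213,278),.08)
p('collar',(288,185),(463,150),.079)
p('sleeve',(432,180),(352,208),.079)
p('lenstubetop',(162,130),(677,265),.046)
p('posttop(clamp)',(655,118),(160,262),.104)
p('iris',(475,245),(188,28),.116)
p('shortposttop',(100,360),(500,50),.05)
def f(z,*pts):
    for nm,d,uv in pts: print(nm,onz(d,uv,z)[:2].round(4))
c3=lambda x,y:(150+x/8,230+y/8); c4=lambda x,y:(390+x/8,185+y/8)
print('foam corners z=.022 scene / side')
f(.022,*[('S',S,c3(*q)) for q in [(245,132),(490,208),(378,330),(130,242)]])
f(.022,*[('D',D,c4(*q)) for q in [(128,130),(425,95),(490,190),(195,236)]])
print('rim outer .035'); f(.035,*[('S',S,c3(*q)) for q in [(240,97),(525,180)]]); f(.035,*[('D',D,c4(*q)) for q in [(92,98),(432,55)]])
print('base'); f(0,('S near',S,c3(395,405)),('S l',S,c3(100,308)),('D l',D,c4(172,325)),('D r',D,c4(523,275)))
print('fin top .052'); f(.052,*[('S',S,c3(*q)) for q in [(85,103),(152,125)]]); f(.052,*[('D',D,c4(*q)) for q in [(492,75),(580,67)]])
print('hexkey .006'); f(.006,*[('S',S,c3(*q)) for q in [(30,412),(90,358),(320,438)]])
print('case top'); f(.017,('S',S,c3(515,115)),('D',D,c4(355,355)))
print('short post foot S'); f(0,('S',S,(290+100/7,225+462/7)))
print('lenstube base'); f(0,('S',S,(290+162/7,225+215/7)),('D',D,(225+675/6,215+350/6)))
print('detector'); f(0,('S',S,(140+350/2.58,180+200/2.58)),('D',D,(170+518/2.58,170+222/2.58)))
print('cube top .04'); f(.04,('S',S,(290+458/7,225+98/7)),('D',D,(300,285)))
print('bottle base'); f(0,('S',S,(417,294)),('D',D,(199,288)))
E
```

```text
tip [0.5725 0.0231 0.0785] [0.7 0.8] (array([0.5758, 0.0243]), array([0.571 , 0.0223]))
clampside [0.5866 0.2028 0.0785] [1.9 2.4] (array([0.5919, 0.2066]), array([0.584 , 0.1985]))
collar [0.5793 0.0775 0.0764] [0.6 0.7] (array([0.5837, 0.0782]), array([0.5767, 0.0778]))
sleeve [0.5827 0.1338 0.0765] [0.9 1.1] (array([0.5876, 0.1351]), array([0.5799, 0.1331]))
lenstubetop [0.4981 0.037  0.0434] [0.3 0.3] (array([0.502 , 0.0373]), array([0.496 , 0.0384]))
posttop(clamp) [0.5853 0.2224 0.1006] [0.5 0.6] (array([0.5903, 0.2222]), array([0.5818, 0.2234]))
iris [0.6722 0.1349 0.1169] [0.3 0.4] (array([0.6706, 0.1345]), array([0.6734, 0.135 ]))
shortposttop [ 0.6431 -0.0035  0.0496] [0.3 0.4] (array([ 0.6443, -0.0028]), array([ 0.6426, -0.0042]))
foam corners z=.022 scene / side
S [ 0.4378 -0.3533]
S [ 0.4935 -0.2605]
S [ 0.5558 -0.2953]
S [ 0.4969 -0.3871]
D [ 0.5567 -0.2981]
D [ 0.4978 -0.392 ]
D [ 0.4479 -0.3603]
D [ 0.5013 -0.2649]
rim outer .035
S [ 0.4331 -0.3533]
S [ 0.495  -0.2462]
D [ 0.5668 -0.2885]
D [ 0.501  -0.3973]
base
S near [ 0.5711 -0.2917]
S l [ 0.5061 -0.4006]
D l [ 0.4919 -0.2446]
D r [ 0.4263 -0.3549]
fin top .052
S [ 0.4522 -0.4028]
S [ 0.4681 -0.3772]
D [ 0.466 -0.379]
D [ 0.4479 -0.4053]
hexkey .006
S [ 0.5656 -0.4146]
S [ 0.5399 -0.3982]
S [ 0.5913 -0.3144]
case top
S [ 0.4333 -0.2555]
D [ 0.4275 -0.2561]
short post foot S
S [ 0.6486 -0.0042]
lenstube base
S [0.5027 0.0369]
D [0.4964 0.0372]
detector
S [ 0.4973 -0.0749]
D [ 0.4836 -0.0695]
cube top .04
S [0.4882 0.1662]
D [0.4974 0.1585]
bottle base
S [0.6972 0.2986]
D [0.6839 0.3062]
```

```bash
cat > plan.py <<'E'
from h import *
from scipy.spatial.transform import Rotation as Ro
def pose():
    o=r.observe(); return np.array(o['tcp_pos']),Ro.from_euler('xyz',o['tcp_rot'])
def down(yawdeg): return Ro.from_euler('xyz',[np.pi,0,np.radians(yawdeg)])
def plan(wps,start=None,vmax=.035):
    """wps: (xyz,yawdeg[,vmax]). prints rows; rotvec in tool axes, shift in tool axes before turn"""
    p,R=start or pose(); k=0
    for w in wps:
        q=np.array(w[0],float); Rt=down(w[1]); v=w[2] if len(w)>2 else vmax
        rv=(R.inv()*Rt).as_rotvec()/np.radians(5)
        n=int(max(1,np.ceil(np.linalg.norm(q-p)/v),np.ceil(np.abs(rv).max()/.98)))
        for i in range(n):
            dp=(q-p)/(n-i); l=np.round(R.inv().apply(dp),4)
            rv=(R.inv()*Rt).as_rotvec()/np.radians(5)/(n-i); rv=np.round(rv,2)
            p=p+R.apply(l); R=R*Ro.from_rotvec(rv*np.radians(5)); k+=1
            print(k,rv.tolist(),l.tolist())
        print('-> ',p.round(4))
E
python3 - <<'E'
from plan import *
plan([((.456,-.394,.15),-120.8),((.456,-.394,.06),-120.8)])
E
```

```text
1 [0.0, -0.0, -0.8] [-0.0307, 0.0114, 0.0074]
2 [0.0, -0.0, -0.8] [-0.0314, 0.0093, 0.0074]
3 [0.0, -0.0, -0.8] [-0.032, 0.007, 0.0074]
4 [0.0, -0.0, -0.8] [-0.0324, 0.0048, 0.0074]
5 [0.0, -0.0, -0.8] [-0.0326, 0.0025, 0.0074]
6 [0.0, -0.0, -0.8] [-0.0327, 0.0003, 0.0074]
7 [0.0, -0.0, -0.8] [-0.0327, -0.002, 0.0074]
8 [0.0, -0.0, -0.8] [-0.0324, -0.0043, 0.0074]
9 [0.0, -0.0, -0.81] [-0.0321, -0.0066, 0.0074]
10 [0.0, -0.0, -0.8] [-0.0315, -0.0088, 0.0074]
11 [0.0, -0.0, -0.81] [-0.0309, -0.011, 0.0073]
->  [ 0.456 -0.394  0.15 ]
12 [0.0, -0.0, 0.0] [0.0, -0.0, 0.03]
13 [0.0, -0.0, 0.0] [0.0, -0.0, 0.03]
14 [0.0, -0.0, 0.0] [0.0, -0.0, 0.03]
->  [ 0.456 -0.394  0.06 ]
```

>>> jog_arm(twist=[[0,0,-0.8],[0,0,-0.8],[0,0,-0.8],[0,0,-0.8],[0,0,-0.8]], linear=[[-0.0307,0.0114,0.0074],[-0.0314,0.0093,0.0074],[-0.032,0.007,0.0074],[-0.0324,0.0048,0.0074],[-0.0326,0.0025,0.0074]], jaw=[0.5,0.5,0.5,0.5,0.5], squeeze=80)

```text
t: 2.67
tcp_pos: [0.2972, -0.5073, 0.1941]
tcp_rot: [-3.141, 0.0, -2.526]
contact_force: [0.3, -1.0, -0.5]
finger_gap: 0.0426
```

>>> jog_arm(twist=[[0,0,-0.8],[0,0,-0.8],[0,0,-0.8],[0,0,-0.8],[0,0,-0.8]], linear=[[-0.0327,0.0003,0.0074],[-0.0327,-0.002,0.0074],[-0.0324,-0.0043,0.0074],[-0.0321,-0.0066,0.0074],[-0.0315,-0.0088,0.0074]], jaw=[0.5,0.5,0.5,0.5,0.5])

```text
t: 3.08
tcp_pos: [0.4306, -0.412, 0.1572]
tcp_rot: [-3.141, -0.0, -2.176]
contact_force: [0.3, -1.1, 0.5]
finger_gap: 0.0425
```

>>> jog_arm(twist=[[0,0,-0.82],[0,0,0]], linear=[[-0.0309,-0.011,0.0073],[0,0,0]], jaw=[0.5,0.5])

```text
t: 3.25
tcp_pos: [0.4595, -0.391, 0.1484]
tcp_rot: [3.141, 0.0, -2.101]
contact_force: [-1.0, 0.2, -0.2]
finger_gap: 0.043
```

```bash
python3 - <<'E'
from plan import *
d=snap('wrist','w1.png'); o=r.observe(); print(o['t'],o['tcp_pos'],np.degrees(o['tcp_rot']),o['finger_gap'])
R=np.array(d['R']);print(-R.T@d['t'])
E
```

```text
3.3 [ 0.4579055  -0.39215145  0.14901499] [ 1.79919841e+02  1.09214429e-03 -1.20551253e+02] 0.04282115154548709
[ 0.42530246 -0.44907246  0.29252068]
```

View pics/w1.png

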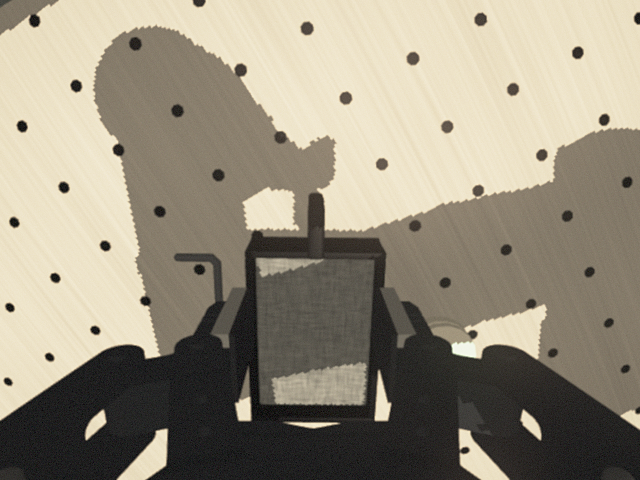

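```bash
python3 - <<'E'
from plan import *
d=pickle.load(open('wrist.pkl','rb'))
for n,uv,z in [('finL',(309,196),.052),('finR',(324,196),.052),('finbaseL',(309,238),.052),('finbaseR',(323,238),.052),('foamTL',(256,257),.022),('TR',(377,258),.022),('BL',(254,405),.022),('BR',(366,405),.022),('rimTL',(247,239),.035),('rimTR',(385,239),.035)]:
    print(n,onz(d,uv,z).round(4))
print(proj(d,[(.456,-.394,.052),(.499,-.322,.022)]))
E
```

```text
finL [ 0.4481 -0.4138  0.052 ]
finR [ 0.4407 -0.4095  0.052 ]
finbaseL [ 0.4608 -0.3924  0.052 ]
finbaseR [ 0.4537 -0.3883  0.052 ]
foamTL [ 0.5024 -0.392   0.022 ]
TR [ 0.433  -0.3503  0.022 ]
BL [ 0.5671 -0.2942  0.022 ]
BR [ 0.4946 -0.2516  0.022 ]
rimTL [ 0.4972 -0.4076  0.035 ]
rimTR [ 0.4224 -0.3636  0.035 ]
[[314.65855645 231.76036022]
 [313.43246273 335.82100954]]
```

```bash
python3 - <<'E'
import cv2
a=cv2.imread('pics/w1.png'); cv2.imwrite('pics/w1c.png',cv2.resize(a[180:270,230:400],None,fx=4.5,fy=4.5,interpolation=2))
from plan import *
d=pickle.load(open('wrist.pkl','rb'))
u=np.array([-.512,-.859])
c=np.array([.499,-.322])
for k,z in [(.097,.052),(.097,.03),(.097,0),(.065,.052),(.065,.035),(.065,0)]: print(k,z,proj(d,[*(c+k*u),z]).round(1))
E
```

```text
0.097 0.052 [[314.7 209.7]]
0.097 0.03 [[314.5 202.5]]
0.097 0 [[314.3 194.4]]
0.065 0.052 [[314.3 262.4]]
0.065 0.035 [[314.2 253.7]]
0.065 0 [[313.9 238.9]]
```

View pics/w1c.png

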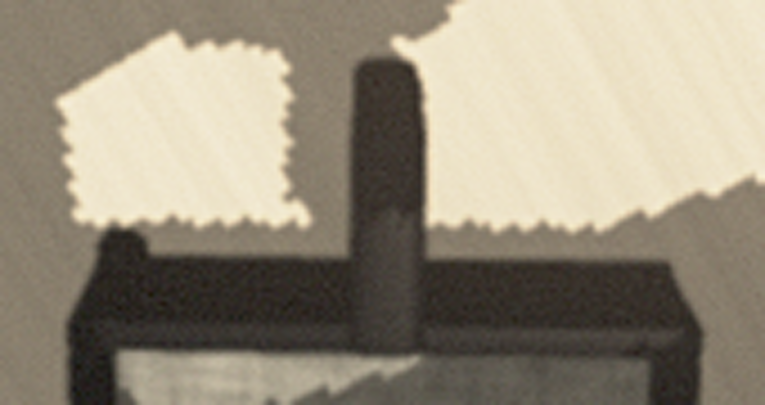

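>>> jog_arm(twist=[[0,0,0],[0,0,0],[0,0,0],[0,0,0],[0,0,0]], linear=[[0.001,0,0.033],[0.001,0,0.033],[0,0,0.033],[0,0,0.027],[0,0,0]], jaw=[0.5,0.5,0.5,0.5,0.5])

```text
t: 3.72
tcp_pos: [0.4506, -0.3942, 0.0186]
tcp_rot: [3.13, 0.0, -2.111]
contact_force: [-0.6, 0.4, -0.0]
finger_gap: 0.0428
```

>>> jog_arm(twist=[[0,0,0],[0,0,0],[0,0,0],[0,0,0],[0,0,0]], linear=[[0,0,0],[0,0,0],[0,0,0],[0,0,0],[0,0,0]], jaw=[0,0,0,0,0], squeeze=80)

```text
t: 4.13
tcp_pos: [0.4562, -0.3969, 0.0266]
tcp_rot: [-3.137, -0.0, -2.108]
contact_force: [-1.3, -0.9, 6.3]
finger_gap: 0.0088
```

>>> jog_arm(twist=[[0,0,0],[0,0,0],[0,0,0],[0,0,0]], linear=[[0,0,-0.004],[0,0,-0.004],[0,0,0],[0,0,0]], jaw=[0,0,0,0])

```text
t: 4.47
tcp_pos: [0.4549, -0.3955, 0.032]
tcp_rot: [3.141, 0.0, -2.108]
contact_force: [-0.5, 0.2, -1.8]
finger_gap: 0.0085
```

```bash
python3 - <<'E'
from plan import *
d=snap('side','side1.png'); o=r.observe(); print(o['t'],o['tcp_pos'],o['contact_force'],o['moment'])
b=d['frame'][:,:,::-1][160:250,370:490]; cv2.imwrite('pics/x1.png',cv2.resize(b,None,fx=6,fy=6,interpolation=2))
z=o['tcp_pos'][2]
plan([((.507,-.309,z),-120.8,.025),((.559,-.19,z),-93.9,.02),((.566,-.083,z),-93.9,.015)])
E
```

```text
4.5167 [ 0.45476034 -0.39543586  0.03175541] [-0.3546503  -0.50912874 -3.10552163] [-0.14749602  0.15005723 -0.00799611]
1 [0.0, 0.0, 0.0] [-0.0202, -0.0001, 0.0]
2 [0.0, 0.0, 0.0] [-0.0202, -0.0001, 0.0]
3 [0.0, 0.0, 0.0] [-0.0202, -0.0001, 0.0]
4 [0.0, 0.0, 0.0] [-0.0202, -0.0002, 0.0]
5 [0.01, 0.0, 0.0] [-0.0202, -0.0001, 0.0]
->  [ 0.507  -0.309   0.0318]
6 [-0.0, 0.0, -0.77] [-0.0184, 0.0023, 0.0]
7 [-0.0, 0.0, -0.77] [-0.0185, 0.0011, 0.0]
8 [-0.0, 0.0, -0.77] [-0.0186, -0.0002, 0.0]
9 [-0.0, 0.0, -0.77] [-0.0185, -0.0014, 0.0]
10 [-0.0, 0.0, -0.77] [-0.0184, -0.0027, 0.0]
11 [-0.0, 0.0, -0.76] [-0.0181, -0.0039, 0.0]
12 [-0.0, 0.0, -0.77] [-0.0178, -0.005, 0.0]
->  [ 0.559  -0.19    0.0318]
13 [-0.0, 0.0, 0.0] [-0.0134, 0.0, 0.0]
14 [-0.0, 0.0, 0.0] [-0.0134, 0.0, 0.0]
15 [-0.0, 0.0, 0.0] [-0.0134, 0.0, 0.0]
16 [-0.0, 0.0, 0.0] [-0.0134, 0.0001, 0.0]
17 [-0.0, 0.0, 0.0] [-0.0134, 0.0, 0.0]
18 [-0.0, 0.0, 0.0] [-0.0134, 0.0001, 0.0]
19 [-0.0, 0.0, 0.0] [-0.0134, 0.0, 0.0]
20 [-0.0, 0.0, 0.0] [-0.0135, 0.0001, 0.0]
->  [ 0.566  -0.083   0.0318]
```

View pics/x1.png

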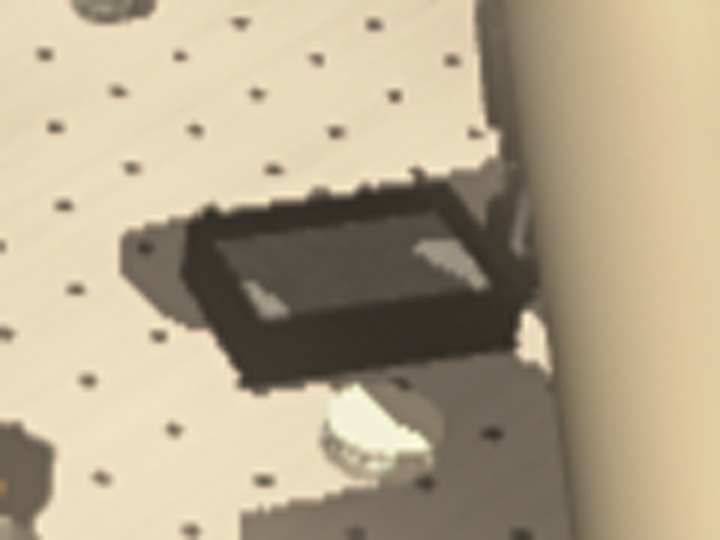

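>>> jog_arm(twist=[[0,0,0],[0,0,0],[0,0,0],[0,0,0],[0,0,0]], linear=[[-0.015,0,0],[-0.02,0,0],[-0.022,0,0],[-0.022,0,0],[-0.022,-0.0005,0]], jaw=[0,0,0,0,0])

```text
t: 4.93
tcp_pos: [0.507, -0.3082, 0.0314]
tcp_rot: [3.14, -0.0, -2.109]
contact_force: [0.5, -0.1, -2.6]
finger_gap: 0.0084
```

>>> jog_arm(twist=[[0,0,-0.77],[0,0,-0.77],[0,0,-0.77],[0,0,-0.77],[0,0,-0.77]], linear=[[-0.0184,0.0023,0],[-0.0185,0.0011,0],[-0.0186,-0.0002,0],[-0.0185,-0.0014,0],[-0.0184,-0.0027,0]], jaw=[0,0,0,0,0])

```text
t: 5.35
tcp_pos: [0.5443, -0.2231, 0.0315]
tcp_rot: [3.14, 0.0, -1.769]
contact_force: [0.5, -0.6, -2.3]
finger_gap: 0.0089
```

>>> jog_arm(twist=[[0,0,-0.76],[0,0,-0.77],[0,0,0],[0,0,0]], linear=[[-0.0181,-0.0039,0],[-0.0178,-0.005,0],[-0.005,0,0],[0,0,0]], jaw=[0,0,0,0])

```text
t: 5.68
tcp_pos: [0.5595, -0.184, 0.0315]
tcp_rot: [3.141, 0.0, -1.638]
contact_force: [-0.2, -0.7, -2.3]
finger_gap: 0.0085
```

```bash
python3 - <<'E'
from plan import *
d=snap('side','side2.png'); e=snap('scene','scene2.png');o=r.observe(); print(o['t'],o['tcp_pos'],np.degrees(o['tcp_rot']),o['contact_force'],o['finger_gap'])
a=e['frame'][:,:,::-1][215:315,220:400];b=d['frame'][:,:,::-1][185:295,250:430]
cv2.imwrite('pics/x2.png',np.vstack([cv2.resize(a,None,fx=4,fy=3,interpolation=2),cv2.resize(b,(720,300),interpolation=2)]))
z=o['tcp_pos'][2]
plan([((.566,-.083,z),-93.9,.015)])
E
```

```text
5.7833 [ 0.55895766 -0.18540519  0.03165626] [ 1.79938881e+02  6.27779560e-04 -9.39289903e+01] [ 0.72145769 -0.22562011 -3.09026635] 0.008212581129786229
1 [0.0, 0.0, -0.0] [-0.0147, -0.0, 0.0]
2 [0.0, 0.0, -0.0] [-0.0147, -0.0, 0.0]
3 [0.0, 0.0, -0.0] [-0.0146, -0.0, 0.0]
4 [0.0, 0.0, -0.0] [-0.0147, -0.0, 0.0]
5 [0.0, 0.0, -0.0] [-0.0146, -0.0, 0.0]
6 [0.01, 0.0, -0.0] [-0.0147, -0.0, 0.0]
7 [0.0, 0.0, -0.01] [-0.0146, -0.0, 0.0]
->  [ 0.566  -0.083   0.0317]
```

View pics/x2.png

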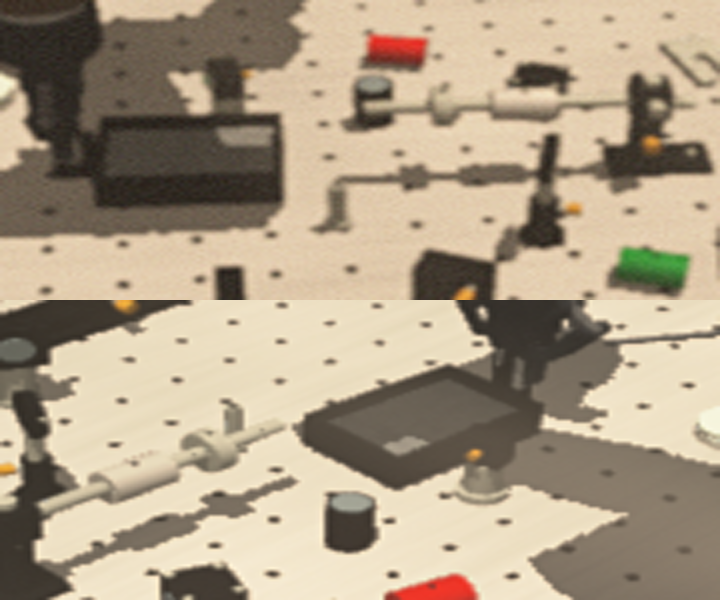

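>>> jog_arm(twist=[[0,0,0],[0,0,0],[0,0,0],[0,0,0],[0,0,0]], linear=[[-0.012,0,0],[-0.015,0,0],[-0.015,0,0],[-0.015,0,0],[-0.015,0,0]], jaw=[0,0,0,0,0])

```text
t: 6.2
tcp_pos: [0.5639, -0.1134, 0.0319]
tcp_rot: [3.141, 0.0, -1.641]
contact_force: [0.5, -0.7, -3.8]
finger_gap: 0.0084
```

>>> jog_arm(twist=[[0,0,0],[0,0,0],[0,0,0],[0,0,0],[0,0,0]], linear=[[-0.013,0,0],[-0.012,0,0],[-0.006,0,0],[0,0,0],[0,0,0]], jaw=[0,0,0,0,0])

```text
t: 6.62
tcp_pos: [0.5664, -0.0825, 0.032]
tcp_rot: [3.141, -0.0, -1.638]
contact_force: [0.8, 1.0, -2.6]
finger_gap: 0.0084
```

```bash
python3 - <<'E'
from plan import *
d=snap('side','side3.png'); e=snap('scene','scene3.png');o=r.observe(); print(o['t'],o['tcp_pos'],np.degrees(o['tcp_rot']),o['contact_force'],o['finger_gap'])
a=e['frame'][:,:,::-1][215:315,250:400];b=d['frame'][:,:,::-1][200:290,260:400]
cv2.imwrite('pics/x3.png',np.vstack([cv2.resize(a,(780,280),interpolation=2),cv2.resize(b,(780,320),interpolation=2)]))
E
```

```text
6.7167 [ 0.56630828 -0.08303407  0.03195599] [ 1.79985042e+02 -6.04716538e-03 -9.39250022e+01] [-0.63232229  0.49765356 -3.01457847] 0.008423265280038485
```

View pics/x3.png

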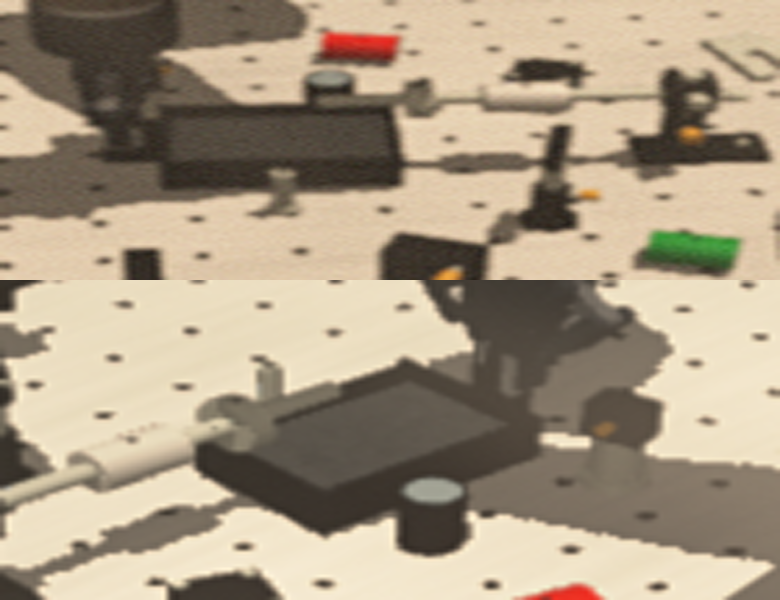

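>>> jog_arm(twist=[[0,0,0],[0,0,0],[0,0,0],[0,0,0],[0,0,0]], linear=[[0,0,0.003],[0,0,0.002],[0,0,0.0015],[0,0,0],[0,0,0]], jaw=[0,0,0,0,0])

```text
t: 7.13
tcp_pos: [0.5664, -0.0831, 0.0266]
tcp_rot: [-3.142, -0.0, -1.639]
contact_force: [-3.5, -0.5, 6.5]
finger_gap: 0.0082
```

>>> jog_arm(twist=[[0,0,0],[0,0,0],[0,0,0],[0,0,0],[0,0,-0.01]], linear=[[0,0,0],[0,0,0],[0,0,-0.01],[0,0,-0.03],[0,0,-0.035]], jaw=[0.35,0.35,0.35,0.35,0.35])

```text
t: 7.55
tcp_pos: [0.565, -0.0827, 0.0997]
tcp_rot: [3.136, -0.001, -1.638]
contact_force: [0.8, 0.3, 0.2]
finger_gap: 0.0299
```

>>> jog_arm(twist=[[0,0,0],[0,0,0],[0,0,0]], linear=[[0,0,-0.035],[0,0,-0.035],[0,0,-0.02]], jaw=[0.35,0.35,0.35])

```text
t: 7.8
tcp_pos: [0.5682, -0.0827, 0.1959]
tcp_rot: [-3.134, 0.0, -1.637]
contact_force: [1.1, 0.2, 0.1]
finger_gap: 0.0296
```

```bash
python3 - <<'E'
from plan import *
d=snap('wrist','w4.png'); e=snap('side','side4.png');s=snap('scene','scene4.png');o=r.observe(); print(o['t'],o['tcp_pos'],np.degrees(o['tcp_rot']),o['contact_force'],o['finger_gap'])
b=e['frame'][:,:,::-1][200:290,260:400]; cv2.imwrite('pics/x4.png',cv2.resize(b,(780,500),interpolation=2))
E
```

```text
7.95 [ 0.56758892 -0.08243306  0.19340262] [-1.79671576e+02  6.50456438e-02 -9.38380473e+01] [-0.86942399  0.13542391 -0.69787528] 0.030271456361019203
```

View pics/x4.png

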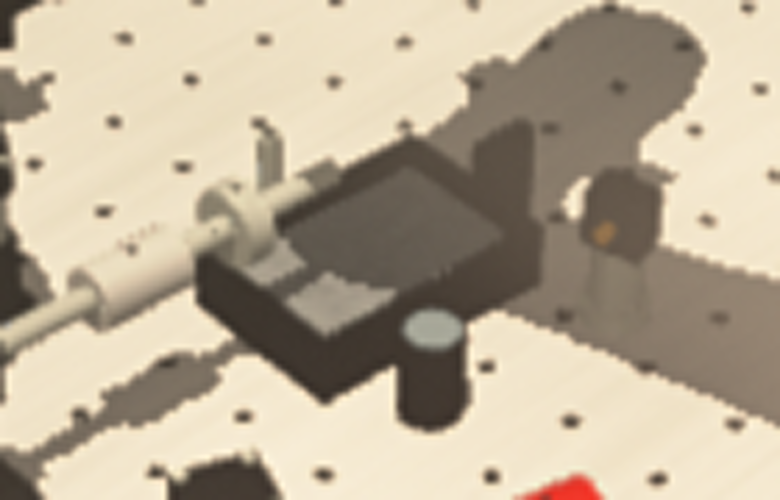

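View pics/w4.png

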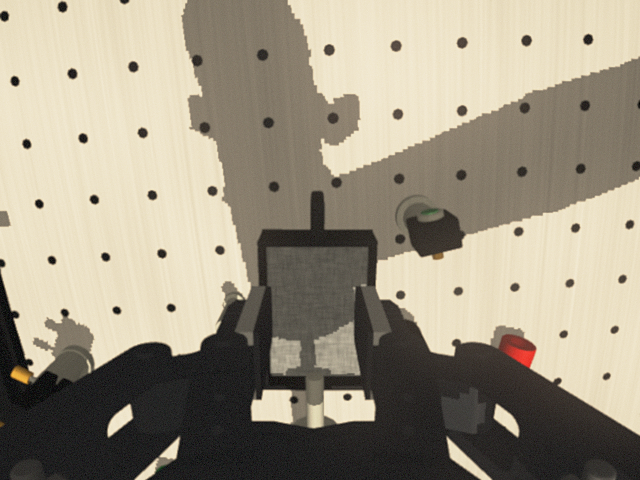

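```bash
python3 - <<'E'
from plan import *
d=pickle.load(open('wrist.pkl','rb'))
cv2.imwrite('pics/x5.png',cv2.resize(d['frame'][:,:,::-1][220:440,230:410],None,fx=3.5,fy=2.7))
P,S=np.array([.586,.2225]),np.array([.573,.023])
print('tip',onz(d,(315,374),.08),'barfar',onz(d,(315,424),.0863))
for n,uv,z in [('foTL',(268,247),.035),('TR',(370,247),.035),('BL',(270,377),.022),('BR',(363,377),.022),('rBL',(262,388),.035),('rBR',(374,388),.035)]: print(n,onz(d,uv,z).round(4))
E
```

```text
tip [0.57385598 0.02119079 0.08      ] barfar [0.57631314 0.05862563 0.0863    ]
foTL [ 0.6038 -0.0604  0.035 ]
TR [ 0.5276 -0.0554  0.035 ]
BL [0.6153 0.06   0.022 ]
BR [0.5354 0.0651 0.022 ]
rBL [0.6209 0.0617 0.035 ]
rBR [0.5277 0.0676 0.035 ]
```

View pics/x5.png

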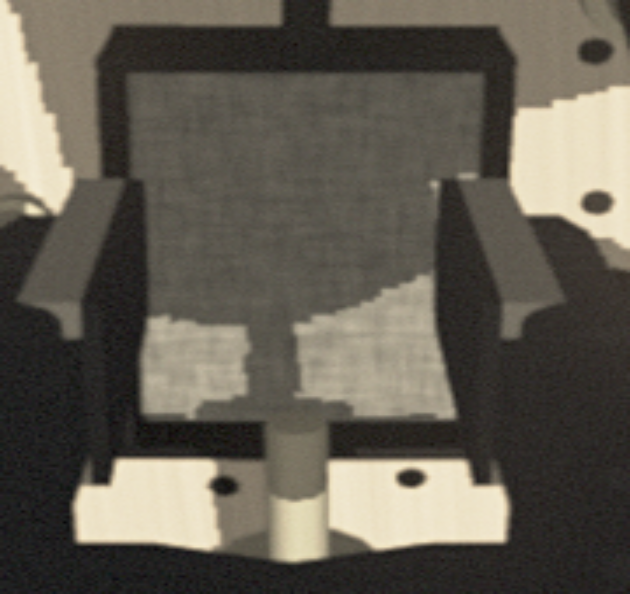

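```bash
python3 - <<'E'
from plan import *
plan([((.5845,.1817,.16),-93.9,.036)])
E
```

```text
1 [-0.01, 0.0, 0.0] [-0.0331, 0.0001, 0.0042]
2 [-0.01, 0.0, 0.0] [-0.0331, 0.0001, 0.0042]
3 [-0.01, 0.0, 0.0] [-0.0331, 0.0001, 0.0042]
4 [-0.01, 0.0, 0.0] [-0.0331, 0.0001, 0.0042]
5 [-0.01, 0.0, 0.0] [-0.0331, 0.0001, 0.0042]
6 [-0.01, 0.0, 0.0] [-0.033, 0.0001, 0.0042]
7 [-0.0, 0.01, 0.01] [-0.0331, 0.0002, 0.0043]
8 [-0.01, 0.0, 0.0] [-0.033, 0.0001, 0.0042]
->  [0.5845 0.1817 0.16  ]
```

>>> jog_arm(twist=[[0,0,0],[0,0,0],[0,0,0],[0,0,0],[0,0,0]], linear=[[-0.033,0,0.004],[-0.033,0,0.004],[-0.033,0,0.004],[-0.033,0,0.004],[-0.033,0,0.004]], jaw=[0.35,0.35,0.35,0.35,0.35])

```text
t: 8.37
tcp_pos: [0.5765, 0.0833, 0.169]
tcp_rot: [3.139, -0.001, -1.638]
contact_force: [-0.5, 0.2, 0.1]
finger_gap: 0.0297
```

>>> jog_arm(twist=[[0,0,0],[0,0,0],[0,0,0],[0,0,0],[0,0,0]], linear=[[-0.033,0,0.004],[-0.033,0,0.004],[-0.033,0,0.004],[0,0,0],[0,0,0]], jaw=[0.35,0.35,0.35,0.35,0.35])

```text
t: 8.78
tcp_pos: [0.5831, 0.1821, 0.1565]
tcp_rot: [3.138, -0.002, -1.635]
contact_force: [0.7, -0.7, -0.4]
finger_gap: 0.0299
```

```bash
python3 - <<'E'
from plan import *
d=snap('wrist','w6.png'); e=snap('side','side6.png');o=r.observe(); print(o['t'],o['tcp_pos'],np.degrees(o['tcp_rot']),o['contact_force'],o['finger_gap'])
b=e['frame'][:,:,::-1][200:290,220:360]; cv2.imwrite('pics/x6.png',cv2.resize(b,(780,500),interpolation=2))
E
```

```text
8.8833 [0.58343765 0.18027275 0.15745649] [ 1.79878403e+02 -7.82238254e-02 -9.38409383e+01] [ 0.3111151  -0.23273196  0.02659344] 0.029573635051023586
```

View pics/x6.png

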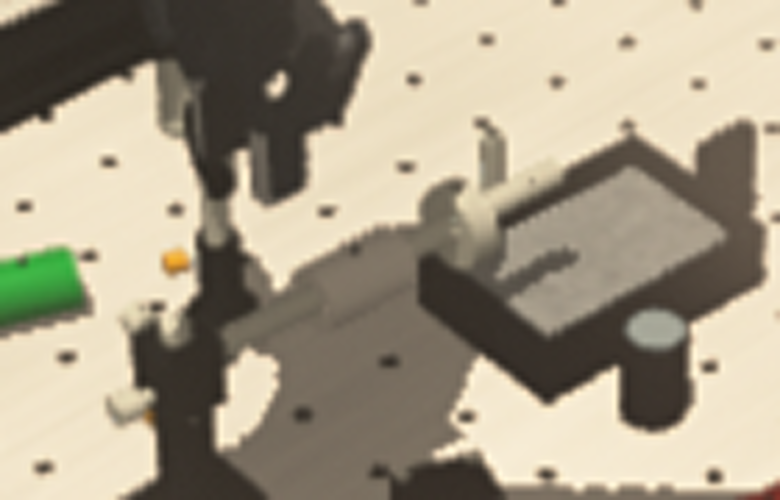

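View pics/w6.png

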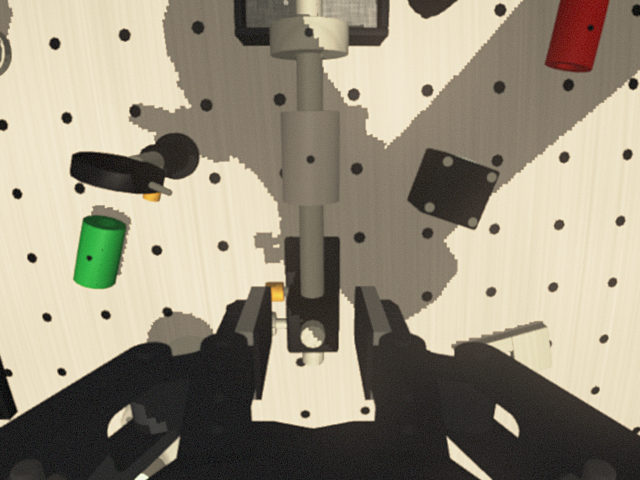

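```bash
python3 - <<'E'
from plan import *
d=pickle.load(open('wrist.pkl','rb'))
print('clamp front',onz(d,(312,297),.09),'post top',onz(d,(313,334),.104))
print('sleeve inner', onz(d,(311,203),.094),'outer',onz(d,(310,112),.094))
print('bar at 250', (onz(d,(300.5,250),.08)+onz(d,(323,250),.08))/2,'at 80',(onz(d,(297.5,80),.08)+onz(d,(322,80),.08))/2)
p,R=pose()
for z in (.06,.08): print(proj(d,[*p[:2],z]), proj(d,p+R.apply([0,.01,0])*[1,1,0]+[0,0,z-p[2]]*np.array([0,0,0])+[0,0,0]) if 0 else '')
E
python3 - <<'E'
import cv2
a=cv2.imread('pics/w6.png');cv2.imwrite('pics/x7.png',cv2.resize(a[180:420,220:410],None,fx=3.2,fy=2.5))
E
```

```text
clamp front [0.58417116 0.20599384 0.09      ] post top [0.58465969 0.2205038  0.104     ]
sleeve inner [0.58126038 0.15439474 0.094     ] outer [0.57883827 0.11101624 0.094     ]
bar at 250 [0.5827442  0.18284761 0.08      ] at 80 [0.57793217 0.09531383 0.08      ]
[[310.19796016 235.87126995]] 
[[310.15442369 245.53293419]]
```

View pics/x7.png

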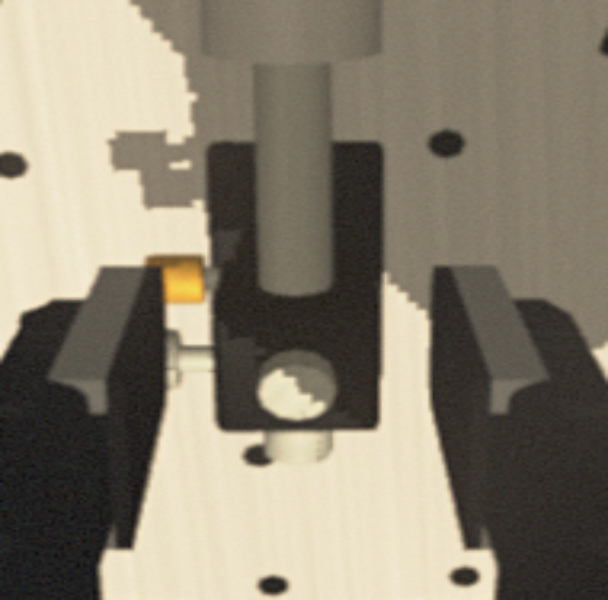

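>>> jog_arm(twist=[[0,0,0],[0,0,0],[0,0,0],[0,0,0],[0,0,0]], linear=[[0,0,0.025],[0,0,0.025],[0,0,0.025],[0,0,0.022],[0,0,0]], jaw=[0.35,0.35,0.35,0.35,0.35], squeeze=20)

```text
t: 9.3
tcp_pos: [0.5808, 0.1777, 0.0568]
tcp_rot: [3.133, -0.005, -1.641]
contact_force: [-1.4, -0.5, 0.2]
finger_gap: 0.0297
```

>>> jog_arm(twist=[[0,0,0],[0,0,0],[0,0,0]], linear=[[0,0,0],[0,0,0],[0,0,0]], jaw=[0.24,0.24,0.24])

```text
t: 9.55
tcp_pos: [0.5854, 0.181, 0.0635]
tcp_rot: [-3.139, 0.002, -1.638]
contact_force: [0.3, -0.2, -0.7]
finger_gap: 0.0202
```

```bash
python3 - <<'E'
from plan import *
d=snap('wrist','w8.png'); e=snap('side','side8.png');o=r.observe(); print(o['t'],o['tcp_pos'],np.degrees(o['tcp_rot']),o['contact_force'],o['finger_gap'])
b=e['frame'][:,:,::-1][200:290,220:360]; cv2.imwrite('pics/x8.png',cv2.resize(b,(780,500),interpolation=2))
E
```

```text
9.65 [0.585025   0.18117755 0.0632926 ] [-1.79846206e+02  1.01187625e-01 -9.38432586e+01] [-0.04888725 -0.03991223 -0.1081851 ] 0.02047914047511437
```

View pics/x8.png

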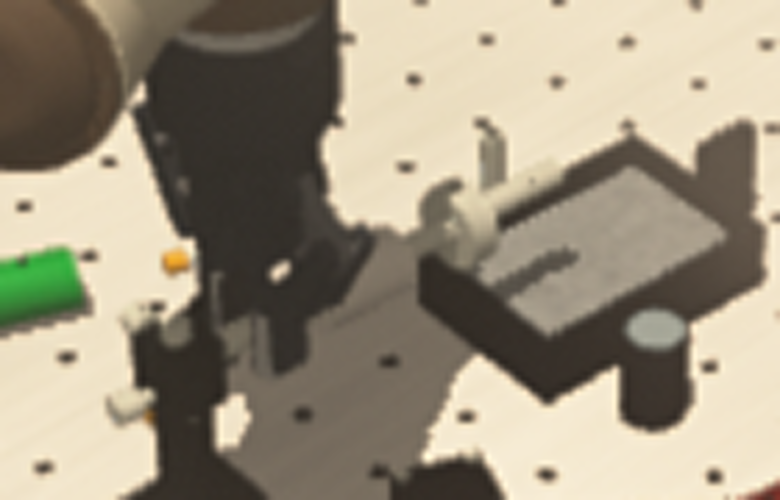

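View pics/w8.png

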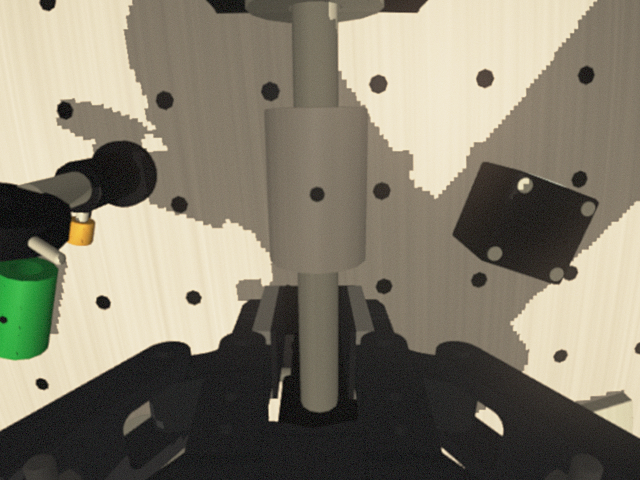

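>>> jog_arm(twist=[[0,0,0],[0,0,0],[0,0,0],[0,0,0],[0,0,0]], linear=[[0.005,0,0],[0.005,0,0],[0.005,0,0],[0.005,0,0],[0.005,0,0]], jaw=[0.24,0.24,0.24,0.24,0.24])

```text
t: 10.07
tcp_pos: [0.5826, 0.1554, 0.0617]
tcp_rot: [-3.141, 0.0, -1.638]
contact_force: [1.2, 0.8, -0.7]
finger_gap: 0.0204
```

>>> jog_arm(twist=[[0,0,0],[0,0,0],[0,0,0],[0,0,0],[0,0,0]], linear=[[0.005,0,0],[0.005,0,0],[0.005,0,0],[0.005,0,0],[0.005,0,0]], jaw=[0.24,0.24,0.24,0.24,0.24])

```text
t: 10.48
tcp_pos: [0.5809, 0.1307, 0.0616]
tcp_rot: [-3.141, 0.0, -1.638]
contact_force: [0.4, 0.9, -0.2]
finger_gap: 0.0207
```

```bash
python3 - <<'E'
from plan import *
d=snap('wrist','w9.png'); e=snap('side','side9.png');o=r.observe(); print(o['t'],o['tcp_pos'],np.degrees(o['tcp_rot']),o['contact_force'],o['finger_gap'])
b=e['frame'][:,:,::-1][200:290,220:360]; cv2.imwrite('pics/x9.png',np.hstack([cv2.resize(b,(400,400),interpolation=2),cv2.resize(d['frame'][:,:,::-1],(400,400))]))
E
```

```text
10.5833 [0.5804422  0.13003979 0.06141174] [ 1.79954020e+02 -2.82902631e-02 -9.38902150e+01] [ 1.27967402 -0.63797357  0.25601834] 0.02043387626433568
```

View pics/x9.png

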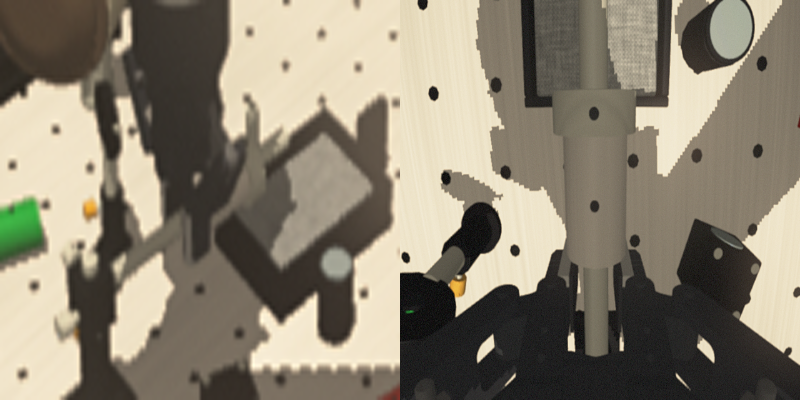

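>>> jog_arm(twist=[[0,0,0],[0,0,0],[0,0,0],[0,0,0],[0,0,0]], linear=[[0.005,0,0],[0.005,0,0],[0.005,0,0],[0.005,0,0],[0.005,0,0]], jaw=[0.24,0.24,0.24,0.24,0.24])

```text
t: 11.0
tcp_pos: [0.579, 0.1055, 0.0615]
tcp_rot: [3.142, -0.0, -1.638]
contact_force: [-0.4, 0.5, -0.4]
finger_gap: 0.0208
```

>>> jog_arm(twist=[[0,0,0],[0,0,0],[0,0,0],[0,0,0],[0,0,0]], linear=[[0.003,0,0],[0.003,0,0],[0.003,0,0],[0.003,0,0],[0.003,0,0]], jaw=[0.24,0.24,0.24,0.24,0.24])

```text
t: 11.42
tcp_pos: [0.5781, 0.0909, 0.0615]
tcp_rot: [-3.142, 0.0, -1.638]
contact_force: [0.4, 0.4, 0.0]
finger_gap: 0.0207
```

>>> jog_arm(twist=[[0,0,0],[0,0,0],[0,0,0],[0,0,0],[0,0,0]], linear=[[0.003,0,0],[0.003,0,0],[0.003,0,0],[0.003,0,0],[0,0,0]], jaw=[0.24,0.24,0.24,0.24,0.24])

```text
t: 11.83
tcp_pos: [0.577, 0.0784, 0.0614]
tcp_rot: [3.141, -0.0, -1.638]
contact_force: [-0.2, 1.1, -0.2]
finger_gap: 0.0202
```

```bash
python3 - <<'E'
from plan import *
d=snap('wrist','w10.png'); e=snap('side','side10.png');o=r.observe(); print(o['t'],o['tcp_pos'],np.degrees(o['tcp_rot']),o['contact_force'],o['finger_gap'])
b=e['frame'][:,:,::-1][200:290,250:360]; cv2.imwrite('pics/x10.png',np.hstack([cv2.resize(b,(400,400),interpolation=2),cv2.resize(d['frame'][:,:,::-1],(400,400))]))
E
```

```text
11.9333 [0.57699278 0.07873449 0.06143497] [ 1.79960415e+02 -2.28280129e-02 -9.38582931e+01] [ 0.1234884  -0.83951053  0.43021403] 0.020421805825684765
```

View pics/x10.png

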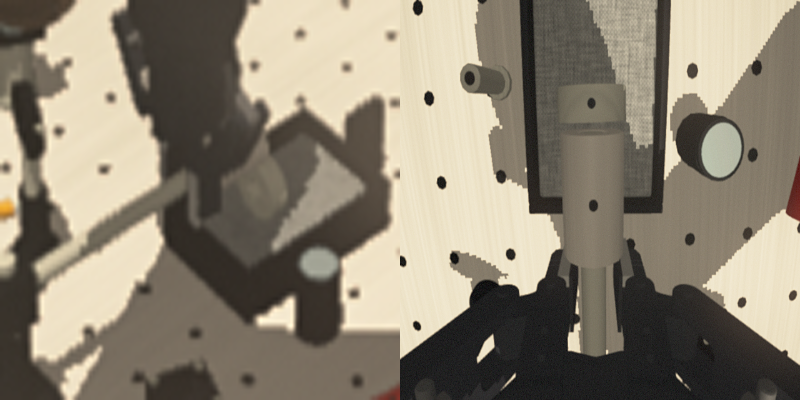

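>>> jog_arm(twist=[[0,0,0],[0,0,0],[0,0,0],[0,0,0],[0,0,0]], linear=[[0,0,0],[0,0,0],[0,0,0],[0,0,0],[0,0,0]], jaw=[0.24,0.24,0.24,0.24,0.24])

```text
t: 12.35
tcp_pos: [0.5773, 0.0792, 0.0615]
tcp_rot: [3.142, -0.0, -1.638]
contact_force: [-0.3, -0.9, 0.5]
finger_gap: 0.0207
```

```bash
python3 - <<'E'
from plan import *
d=snap('wrist','w11.png'); e=snap('scene','scene11.png');o=r.observe(); print(o['t'])
b=e['frame'][:,:,::-1][220:310,270:380]; cv2.imwrite('pics/x11.png',np.hstack([cv2.resize(b,(400,400),interpolation=2),cv2.resize(d['frame'][:,:,::-1],(400,400))]))
E
```

```text
12.45
```

View pics/x11.png

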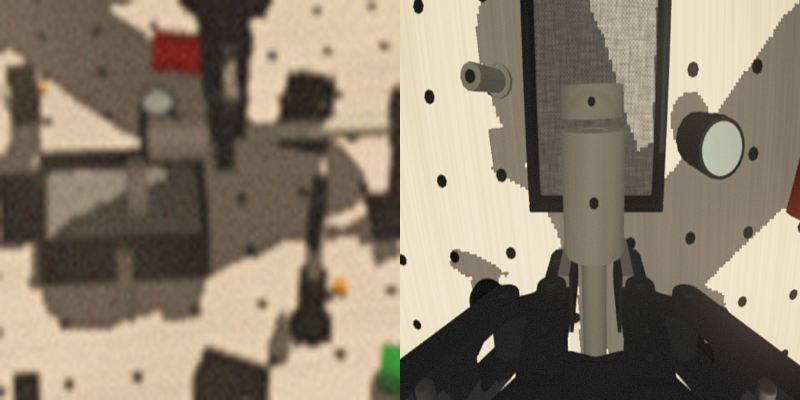

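```bash
python3 - <<'E'
from plan import *
d=pickle.load(open('wrist.pkl','rb'))
for z in (.04,.06,.08): print(z,onz(d,(307,100),z).round(3),onz(d,(307,144),z).round(3))
cv2.imwrite('pics/x12.png',cv2.resize(d['frame'][:,:,::-1][80:340,220:420],None,fx=3,fy=2.3,interpolation=2))
E
```

```text
0.04 [0.574 0.005 0.04 ] [0.575 0.021 0.04 ]
0.06 [0.574 0.005 0.06 ] [0.575 0.02  0.06 ]
0.08 [0.573 0.006 0.08 ] [0.574 0.019 0.08 ]
```

View pics/x12.png

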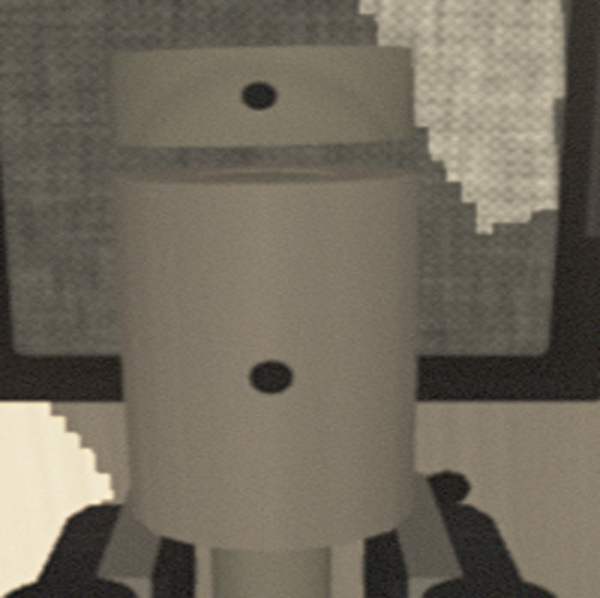

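>>> jog_arm(twist=[[0,0,0],[0,0,0],[0,0,0],[0,0,0],[0,0,0]], linear=[[0.004,0,0],[0.004,0,0],[0.004,0,0],[0.004,0,0],[0.004,0,0]], jaw=[0.24,0.24,0.24,0.24,0.24])

```text
t: 12.87
tcp_pos: [0.576, 0.0586, 0.0615]
tcp_rot: [-3.142, 0.0, -1.638]
contact_force: [0.5, 0.6, -0.4]
finger_gap: 0.0203
```

>>> jog_arm(twist=[[0,0,0],[0,0,0],[0,0,0],[0,0,0],[0,0,0]], linear=[[0.003,0,0],[0.003,0,0],[0.003,0,0],[0.003,0,0],[0.003,0,0]], jaw=[0.24,0.24,0.24,0.24,0.24])

```text
t: 13.28
tcp_pos: [0.5749, 0.0439, 0.0615]
tcp_rot: [3.142, -0.0, -1.638]
contact_force: [0.3, 1.2, 0.4]
finger_gap: 0.0205
```

```bash
python3 - <<'E'
from plan import *
d=snap('wrist','w13.png'); e=snap('scene','scene13.png');o=r.observe(); print(o['t'],o['tcp_pos'],o['contact_force'])
b=e['frame'][:,:,::-1][220:310,270:380]; cv2.imwrite('pics/x13.png',np.hstack([cv2.resize(b,(400,400),interpolation=2),cv2.resize(d['frame'][:,:,::-1],(400,400))]))
E
```

```text
13.3833 [0.57485421 0.0437671  0.06154271] [-0.13706769  0.1301021   0.05051851]
```

View pics/x13.png

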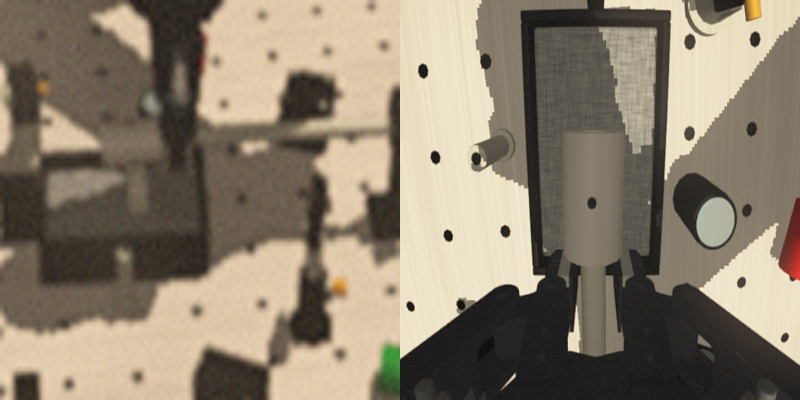

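>>> jog_arm(twist=[[0,0,0],[0,0,0],[0,0,0],[0,0,0],[0,0,0]], linear=[[0.002,0,0],[0.002,0,0],[0.002,0,0],[0.002,0,0],[0.002,0,0]], jaw=[0.24,0.24,0.24,0.24,0.24])

```text
t: 13.8
tcp_pos: [0.5742, 0.034, 0.0614]
tcp_rot: [3.141, -0.0, -1.638]
contact_force: [-0.7, 0.1, -0.1]
finger_gap: 0.0205
```

>>> jog_arm(twist=[[0,0,0],[0,0,0],[0,0,0],[0,0,0],[0,0,0]], linear=[[0.002,0,0],[0,0,0],[0,0,0],[0,0,0],[0,0,0]], jaw=[0.24,0.24,0.24,0.24,0.24])

```text
t: 14.22
tcp_pos: [0.5742, 0.0323, 0.0615]
tcp_rot: [-3.142, 0.0, -1.638]
contact_force: [0.2, 0.5, 0.3]
finger_gap: 0.0204
```

```bash
python3 - <<'E'
from plan import *
d=snap('wrist','w14.png'); e=snap('scene','scene14.png');o=r.observe(); print(o['t'],o['tcp_pos'],o['contact_force'])
b=e['frame'][:,:,::-1][220:310,270:380]; cv2.imwrite('pics/x14.png',np.hstack([cv2.resize(b,(400,400),interpolation=2),cv2.resize(d['frame'][:,:,::-1],(400,400))]))
E
```

```text
14.3167 [0.57416237 0.03226623 0.06150769] [ 0.60274692 -0.19095532  0.08166761]
```

View pics/x14.png

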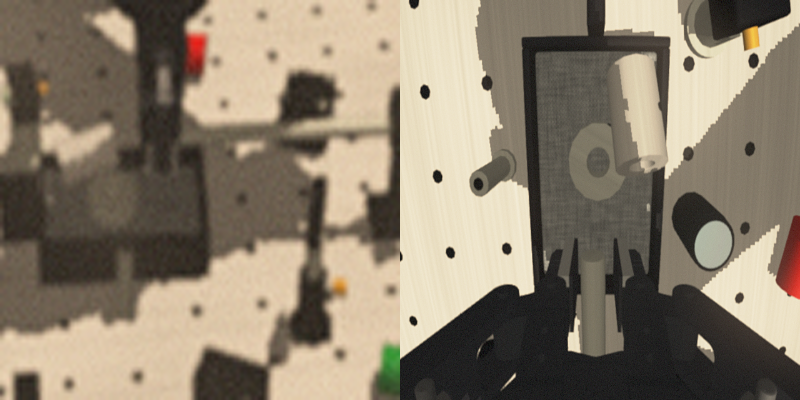

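```bash
python3 - <<'E'
from plan import *
d=pickle.load(open('wrist.pkl','rb'));e=snap('side','side14.png')
cv2.imwrite('pics/x15.png',np.hstack([cv2.resize(d['frame'][:,:,::-1][40:350,180:460],(400,443),interpolation=2),cv2.resize(e['frame'][:,:,::-1][200:290,270:360],(400,443),interpolation=2)]))
for z in (.037,.05): print(onz(d,((637-400)*1.6,113*1.2),z).round(4))
E
```

```text
[ 0.5436 -0.0273  0.037 ]
[ 0.5456 -0.0279  0.05  ]
```

View pics/x15.png

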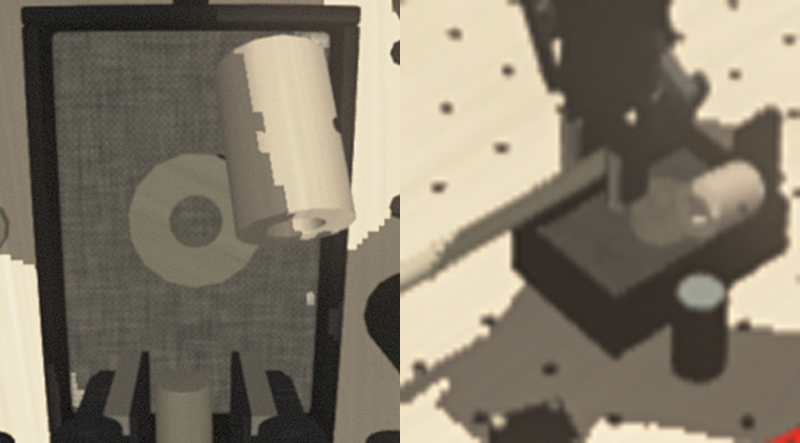

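>>> jog_arm(twist=[[0,0,0],[0,0,0],[0,0,0],[0,0,0],[0,0,0]], linear=[[0,0,-0.01],[0,0,-0.025],[0,0,-0.03],[0,0,-0.03],[0,0,-0.03]], jaw=[0.24,0.24,0.24,0.24,0.24])

```text
t: 14.78
tcp_pos: [0.574, 0.0321, 0.1887]
tcp_rot: [-3.141, -0.0, -1.638]
contact_force: [0.3, -0.3, -0.6]
finger_gap: 0.0206
```

>>> jog_arm(twist=[[0,0,0],[0,0,0],[0,0,0],[0,0,0],[0,0,0]], linear=[[0.025,0,-0.015],[0.025,0,0],[0.02,0,0],[0,0,0],[0,0,0]], jaw=[0.24,0.24,0.24,0.24,0.24])

```text
t: 15.2
tcp_pos: [0.5694, -0.0384, 0.2023]
tcp_rot: [-3.141, 0.0, -1.639]
contact_force: [0.6, 0.1, 0.2]
finger_gap: 0.0205
```

```bash
python3 - <<'E'
from plan import *
d=snap('wrist','w16.png'); e=snap('side','side16.png');f=snap('scene','scene16.png');o=r.observe(); print(o['t'],o['tcp_pos'],o['contact_force'])
for n,p in (('w',d),('s',e)):
    for c in ('sleeve_c','collar_c'):
        print(n,c,[(np.round(x['bbox']).tolist(),round(x['p'],2)) for x in spotter.recognise(c,p)[:3]])
cv2.imwrite('pics/x16.png',np.hstack([cv2.resize(e['frame'][:,:,::-1][200:290,270:360],(400,400),interpolation=2),cv2.resize(d['frame'][:,:,::-1],(400,400))]))
E
```

```text
15.35 [ 0.56956545 -0.03697231  0.2016746 ] [ 0.10060196 -0.03188462 -0.51467915]
w sleeve_c [([324.0, 199.0, 376.0, 264.0], 0.96), ([487.0, 283.0, 533.0, 347.0], 0.86), ([255.0, 136.0, 370.0, 343.0], 0.28)]
w collar_c [([288.0, 228.0, 338.0, 280.0], 0.81)]
s sleeve_c [([348.0, 286.0, 366.0, 302.0], 0.79), ([216.0, 239.0, 231.0, 260.0], 0.68), ([333.0, 234.0, 352.0, 248.0], 0.57)]
s collar_c [([325.0, 235.0, 336.0, 248.0], 0.44)]
```

View pics/x16.png

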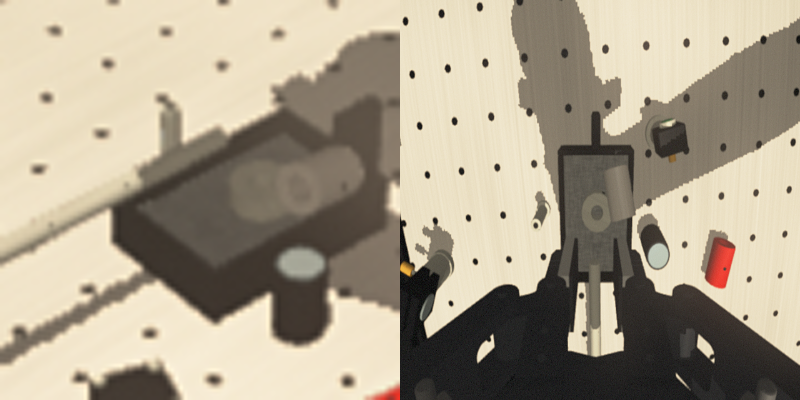

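View pics/scene16.png

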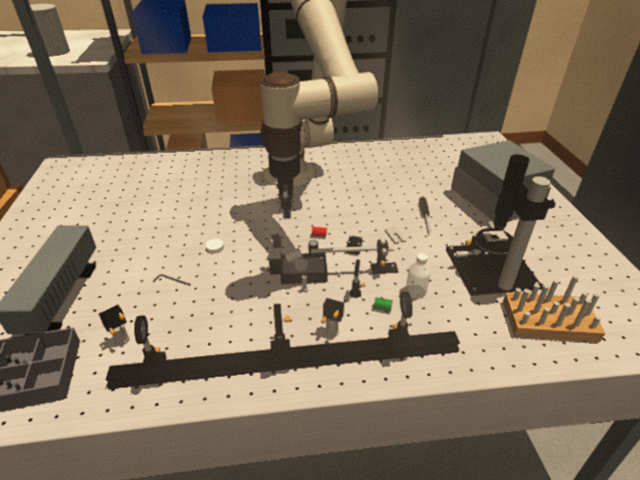

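```bash
python3 - <<'E'
from plan import *
d=pickle.load(open('wrist.pkl','rb'));e=pickle.load(open('side.pkl','rb'))
cv2.imwrite('pics/x17.png',cv2.resize(d['frame'][:,:,::-1][130:350,230:410],None,fx=3.6,fy=2.7,interpolation=2))
X,er=tri([(d,np.array((350,231.5))),(e,np.array((343,241)))]);print(X,er)
Y,er=tri([(d,np.array((313,254))),(e,np.array((329,241.5)))]);print(Y,er)
# tray rim corners from wrist
c=[onz(d,u,.035) for u in [(256,151),(371,151)]]
a=np.radians(-93.9);u=np.array([np.cos(a),np.sin(a)]);v=np.array([-u[1],u[0]]);t=np.array([.5748,.0025])
for P in (X,Y,onz(d,(350,231),.045)): print('tray frame',(P[:2]-t)@u,(P[:2]-t)@v,P[2]-.022)
E
```

```text
[ 0.5409336  -0.02441597  0.04045961] [1.8000045995256737, 0.5385380182836306]
[ 0.57023212 -0.00578925  0.03208445] [0.8988399903559264, 0.2782820289681811]
tray frame 0.029157078177764136 -0.03195727755718241 0.018459607489648165
tray frame 0.008580742374078581 -0.003993509511771566 0.010084445295192375
tray frame 0.029812160169604914 -0.030554672723935757 0.022999999999999986
```

View pics/x17.png

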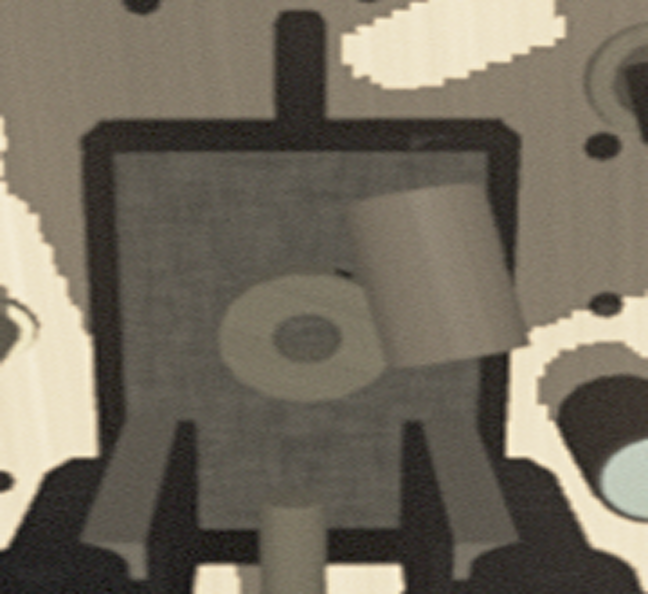

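>>> jog_arm(twist=[[0,0,0],[0,0,0],[0,0,0],[0,0,0],[0,0,0]], linear=[[0,0,0],[0,0,0],[0,0,0],[0,0,0],[0,0,0]], jaw=[0.24,0.24,0.24,0.24,0.24])

```text
t: 15.97
tcp_pos: [0.5695, -0.0376, 0.2015]
tcp_rot: [3.142, -0.0, -1.638]
contact_force: [-0.1, 0.6, -0.4]
finger_gap: 0.0203
```

```bash
python3 - <<'E'
from plan import *
a=pickle.load(open('wrist.pkl','rb'))['frame']; d=snap('wrist','w18.png')
for i in range(15): pass
g=lambda x:cv2.cvtColor(x[180:290,280:390],cv2.COLOR_RGB2GRAY).astype(np.float32)
print(cv2.phaseCorrelate(g(a),g(d['frame'])), np.abs(g(a)-g(d['frame'])).max())
a0=cv2.imread('pics/scene0.png').astype(int);b0=cv2.imread('pics/scene16.png').astype(int)
D=(np.abs(a0-b0).max(2)>40).astype(np.uint8);D[:150]=0
cv2.imwrite('pics/diff.png',D*255)
m,_,st,_=cv2.connectedComponentsWithStats(D); print([s[:5].tolist() for s in st[1:] if s[4]>25])
E
```

```text
((-0.07445441110517947, -0.22398634743277768), 0.9879196886221567) 79.0
[[49, 150, 279, 152, 9549], [303, 150, 23, 32, 511], [252, 173, 16, 13, 95], [301, 184, 15, 12, 87], [159, 241, 59, 41, 1636], [346, 243, 14, 5, 55], [327, 248, 7, 9, 42], [344, 250, 16, 4, 47], [335, 269, 16, 4, 41], [339, 274, 13, 3, 29]]
```

View pics/diff.png

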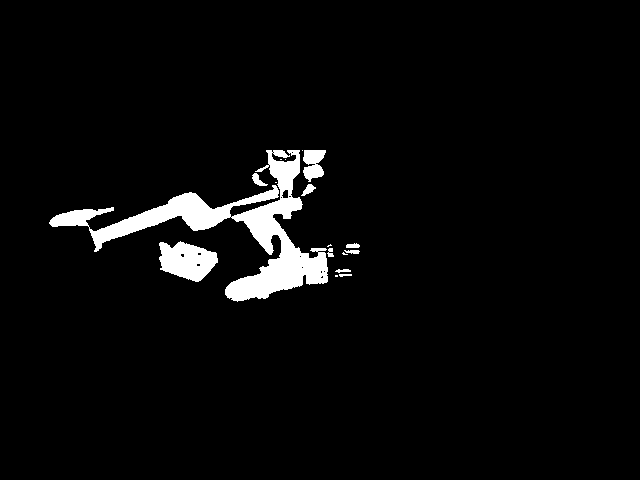

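Nothing else moved and the parts are at rest, so I'm handing the job in.

```bash
python3 -c "
from h import *
print(r.finish_job())"
```

```text
the job is handed in; nothing more can be done
None
```

I lifted the tray by its fin, carried it between the lens tube and the short post, and set it down under the bar's free end. I then straddled the bar between the clamp and the sleeve and pushed both parts off. Both dropped into the tray, the collar first and then the sleeve. The job was handed in at about 16 s of the 51 s allowed; it reports no verdict.

What my last checks showed:
- **Tray:** it stood under the free end, with the bar tip about 19 mm from the tray centre along its length and 1–2 mm to the side. I judged it flat from the pictures and the contact force when it was set down; I did not measure its tilt.
- **Collar:** it lies flat near the middle of the foam, about 9 mm along and 4 mm to the side of centre.
- **Sleeve:** it leans on the collar and the tray wall, centre about 18–23 mm above the foam. This is the closest margin: the sideways offset came out at 28–32 mm depending on the method, against a limit of 38 mm.
- **At rest:** two wrist pictures about 0.7 s apart, with the arm held still, showed the parts shifted by only about 0.2 pixels.
- **Bystanders:** comparing scene pictures before and after showed changes only at the arm, the tray, the bar parts and their shadows. The changes around the short post and the detector come from the tray and shadows there; both looked unmoved in the close pictures.
- **Arm:** clear of everything, with the TCP about 0.2 m above the table. Contact force stayed below about 8 N in every reading.

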